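Find the rattling parts case and hold it in the inspection light

TASK

Slide the lamp's dimmer to the long mark on its scale. Then pick up and briskly shake the three sealed cases one at a time until you find the one that rattles, standing each silent one back upright where it was and leaving everything else on the bench alone. Hold the rattling case out level in the beam in front of the inspection lamp, its middle at the height of the lens and about 20 cm from the glass, and finish while still holding it there.

Things in the scene. Friction and masses are not known exactly. Their poses are not given: they have to be found in the camera images.
- case_a: one of three outwardly identical sealed aluminium parts cases, 120 (its x) x 50 (its y) x 50 high; origin at the centre of the underside, x along its length. Each weighs about 0.45 kg; neither weight nor place tells them apart. Exactly one holds a loose oiled steel ball (36 diameter, 0.19 kg) that runs freely up to 37 either way along the length; the others are packed tight and feel rigid
- case_b: one of three outwardly identical sealed aluminium parts cases, 120 (its x) x 50 (its y) x 50 high; origin at the centre of the underside, x along its length. Each weighs about 0.45 kg; neither weight nor place tells them apart. Exactly one holds a loose oiled steel ball (36 diameter, 0.19 kg) that runs freely up to 37 either way along the length; the others are packed tight and feel rigid
- case_c: one of three outwardly identical sealed aluminium parts cases, 120 (its x) x 50 (its y) x 50 high; origin at the centre of the underside, x along its length. Each weighs about 0.45 kg; neither weight nor place tells them apart. Exactly one holds a loose oiled steel ball (36 diameter, 0.19 kg) that runs freely up to 37 either way along the length; the others are packed tight and feel rigid
- dimmer_base: the lamp dimmer, fixed to the bench: a grey track 40 (its x) x 150 (its y) x 14 high on an aluminium scale plate; origin under the centre of the track, y along the track
- dimmer (a joint): position of the dimmer's slider along its track, in m, 0 to 0.10, growing along the dimmer's +y; it stays where left and takes about 1.5 N to move. Set on the long mark it reads 0.070
- dimmer_top (a point): centre of the top of the dimmer's black slider grip; the grip is 28 (across the track) x 20 (along it) x 40 high, its top 54 above the bench
- dimmer_mark (a point): point on the track's top, on its centre line, level with the one long, thick mark of the scale (black bars on the plate on either side of the track; the other marks are short and thin); 14 above the bench
- view_point (a point): the place in the inspection lamp's beam at which the middle of the case is to be held: 200 straight in front of the lens, 165 above the bench; its x axis points at the lens. The lamp is fixed at the bench's far side: a low grey base with a post and a round head, 100 across, its top 215 above the bench, lens towards the robot
- wrench: Bystander, to be left alone: steel spanner, 190 long, lying flat
- screwdriver: Bystander, to be left alone: screwdriver, black handle, 180 long, lying
- flange: Bystander, to be left alone: flat steel ring, 64 across, 10 high
- bush: Bystander, to be left alone: brass bush, 34 across, 25 high
- oil_can: Bystander, to be left alone: grey can, 60 across, 110 high
- carburettor: Bystander, to be left alone: carburettor body, about 70 x 95 x 85 high
- mug: Bystander, to be left alone: white mug, 76 across, 85 high
- case_a_center (a point): the middle of this case, 25 above its underside. If it is the one with the ball: moved briskly to and fro along its length, or tipped end to end by 10 degrees, the ball runs to the ends and knocks, felt at the wrist as jolts and a swinging moment after a stroke has stopped, and as a shift of weight (moment of about 0.07 N m either way about the case's y axis)
- case_b_center (a point): the middle of this case, 25 above its underside. If it is the one with the ball: moved briskly to and fro along its length, or tipped end to end by 10 degrees, the ball runs to the ends and knocks, felt at the wrist as jolts and a swinging moment after a stroke has stopped, and as a shift of weight (moment of about 0.07 N m either way about the case's y axis)
- case_c_center (a point): the middle of this case, 25 above its underside. If it is the one with the ball: moved briskly to and fro along its length, or tipped end to end by 10 degrees, the ball runs to the ends and knocks, felt at the wrist as jolts and a swinging moment after a stroke has stopped, and as a shift of weight (moment of about 0.07 N m either way about the case's y axis)
Mind the look-alikes: they are no part of the job. Leave any yellow look-alike of the case_b alone.

How it is judged:
By the outcome, as a careful person would: the job done as asked, in the order asked, and still so for the second after the job is handed in, while the arm keeps its last pose, push and grip.
It also fails if it takes over 72 s, if anything falls off the work surface, if the arm or the gripper's body presses on something with over 40 N, if the wrist force passes 120 N, or if a joint passes its speed limit or range.

ROBOT

A 7-joint arm with a two-finger parallel gripper is mounted at the origin on the work surface. World frame = base frame: x ahead of the robot, y to its left, z up, the work surface at z = 0. Lengths are in m, angles in degrees, forces in N, time in s.
With the tool pointing down it reaches from about 0.425 to 0.875 m from the base axis. Payload 4.7 kg.
Tool frame: the origin (TCP) lies where the fingers leave the gripper's body, on its centre line; the fingertips stand 70 mm ahead of it and the grasp point (between the pads) lies 51 mm ahead of it (env.tip_reach is the distance from the TCP to the fingertips, in m); z points along the fingers, x is the direction in which the jaws open and shut, and the axes are right-handed (so a half turn about z gives the same grasp; the last joint's range is limited). The gripper opens to 87 mm and grips with 3 to 60 N. Pads are 19 mm wide; open, the fingers measure 117 mm over their backs; the gripper's body (75 mm by 190 mm) begins 51 mm behind the grasp point.
Start: joints at [-71.729, 18.392, -4.016, 83.108, 1.295, 78.541, -3.26], TCP at [0.195, 0.62, 0.292] pointing down, gripper open.
Joint ranges: [-163.93, 163.93], [-17.29, 119.83], [-79.2, 71.16], [3.27, 140.29], [-89.18, 269.18], [5.43, 117.66], [-154.24, 154.24]. Speed limits (degrees/s): [147.25, 147.25, 180, 180, 180, 180, 180].

INTERFACE

Orientations are given as [roll, pitch, yaw] about the fixed x, y, z axes, in that order (R = Rz(yaw) Ry(pitch) Rx(roll)).
In Python, from cell import env, optics, order gives the robot as it stands.
- The arm moves only by the shell command python3 -m creep 'ROWS' [FORCE]. ROWS is JSON, a list of rows, each a list of 7 numbers: the shift along the tool's x, y, z in cm, then the turn, a rotation vector about the tool's x, y, z in rad, then the opening, from 0 (shut) to 1 (fully open). A call has 1 to 20 rows; each row shifts and turns the pose as measured when the row begins, along the tool's axes as they then stand; what a row does not reach is not made up. A row lasts 1/10 s, in which the tool goes at most 50 mm and 8.59 degrees, less where a joint would pass 70% of its speed; a pose out of reach is approached as far as the arm can. A call with a gripper value outside its range is refused whole. The fingers move at their own pace and stop on an object; FORCE is the grip in N (left out, the last holds). Time passes only in rows, so rows that do not move let the fingers close. It gives the time, the measured TCP pose, the force and the opening at its end, in the units of the state.
- env.get_obs(): the state, without advancing time (a new reading comes with each control period).
- optics.read_camera(name): name is "scene" or "top" or "wrist"; returns a dict with "frame" (400x640x3 uint8, blue, green, red), "z_map" (400x640 float32, m along the optical axis (not along the pixel's ray), 0 where there is no reading), "fx", "fy", "cx", "cy" (pixels), "distortion" ([k1, k2, p1, p2, k3] as OpenCV has them; the pictures are not rectified), "R" (3x3) and "t" (3): a world point X has camera coordinates R X + t; the wrist camera has in their place "hand_eye" (4x4, takes a point from camera to tool coordinates, whose origin is the TCP and whose axes are the tool frame's). Camera axes: x right, y down, z forward; pixel columns grow to the right and rows downward; lengths in m; the calibration is good to about 2 mm. A picture is of the moment at which its call begins: read the wrist's pose just before it.
- order.sign_off(): hands the job in, once; it reports no verdict.
The state is a dict: "time_s": time; "qpos": joint angles; "joint_velocities": joint speeds; "effort": joint torques, N m; "tool_pos": TCP position; "tool_rot": TCP orientation; "force": force on the tool from outside, world axes, zero at the start; "wrist_torque": the same for the moment, N m; "grip_width": finger opening in m.
Only numpy, scipy, OpenCV 4.12 (cv2) and the standard library are available. Lean on these libraries where they do the work, as an engineer would, in place of code of your own. Each camera call takes 0.05 s, during which the arm holds its last target. There are 200 camera calls.

## Working session

There is one attempt and no reset: what is moved stays moved. The work goes in short steps, Python scripts to look and compute and a shell command to move; the robot and the scene stay as the last step left them, time stands still between calls to the robot, and variables do not carry over. Pictures are saved under pics/ and viewed, on a budget of 10 in all, crops included, one or two more only if the job needs it, and the job is handed in when it is done.

```bash
ls; mkdir -p pics
python3 - <<'E'
from cell import env,optics
import cv2,numpy as np
o=env.get_obs();print({k:np.round(v,3).tolist() for k,v in o.items()})
for n in("top","scene"):
    c=optics.read_camera(n);np.savez(f"pics/{n}0.npz",**c)
    cv2.imwrite(f"pics/{n}0.png",c["frame"]);print(n,c["fx"],c["fy"],c["cx"],c["cy"],c["distortion"],np.round(c["R"],3).tolist(),c["t"])
E
```

```text
pics
{'time_s': 0.0, 'qpos': [-71.729, 18.437, -4.016, 83.176, 1.293, 78.538, -3.259], 'joint_velocities': [-0.088, 0.059, -0.048, 0.074, -0.049, -0.003, -0.013], 'effort': [0.0, -49.129, -0.403, -31.254, -0.064, 0.043, 0.0], 'tool_pos': [0.195, 0.62, 0.291], 'tool_rot': [179.996, 0.107, 72.539], 'force': [-0.236, -0.082, 0.444], 'wrist_torque': [-0.032, 0.055, -0.05], 'grip_width': 0.087}
top 415.5302502081271 415.5302502081271 317.18339141995193 194.46740188956792 [-0.10711628  0.          0.          0.          0.        ] [[0.015, -1.0, 0.002], [-0.991, -0.015, -0.136], [0.136, -0.0, -0.991]] [0.01422111 0.53263434 1.27690688]
scene 390.3537275075259 390.3537275075259 322.0850987404529 195.78968924877657 [0.01923334 0.         0.         0.         0.        ] [[-0.415, 0.909, -0.016], [0.572, 0.247, -0.782], [-0.708, -0.334, -0.623]] [ 0.197543   -0.21731391  1.49339761]
```

View pics/top0.png

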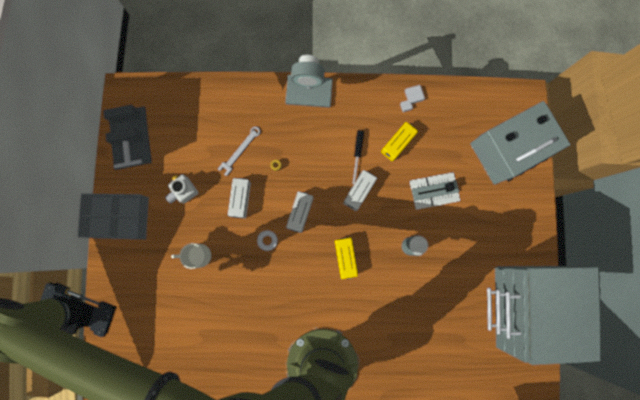

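View pics/scene0.png

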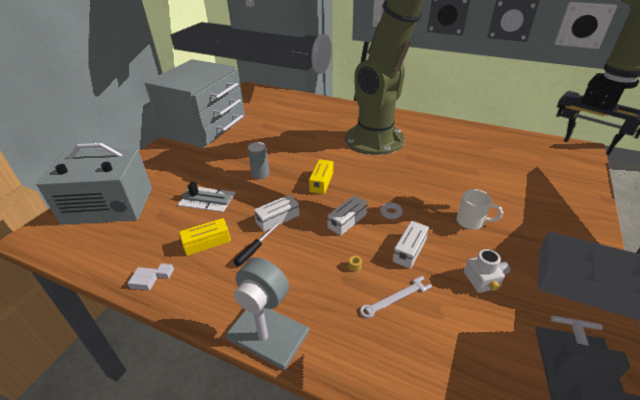

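The top view shows three grey cases at about (238,198), (300,211) and (361,189). The dimmer is at (435,190), the lamp at (308,80), the yellow look-alikes at (400,142) and (346,258), and the screwdriver touches the area just beyond the right-hand case.

```bash
cat > h.py <<'E'
import numpy as np,cv2
def world(c):
    h,w=c["z_map"].shape
    K=np.array([[c["fx"],0,c["cx"]],[0,c["fy"],c["cy"]],[0,0,1]])
    u=np.stack(np.meshgrid(np.arange(w),np.arange(h)),-1).reshape(-1,1,2).astype(np.float64)
    n=cv2.undistortPoints(u,K,c["distortion"]).reshape(h,w,2)
    P=np.dstack([n,np.ones((h,w))])*c["z_map"][...,None]
    return (P-c["t"])@c["R"]   # R^T(P-t)
def ray(c,uv,z):
    K=np.array([[c["fx"],0,c["cx"]],[0,c["fy"],c["cy"]],[0,0,1]])
    n=cv2.undistortPoints(np.array(uv,float).reshape(-1,1,2),K,c["distortion"])[:,0]
    d=np.c_[n,np.ones(len(n))]@c["R"]; o=-c["R"].T@c["t"]
    return o+d*((z-o[2])/d[:,2])[:,None]
E
python3 - <<'E'
from h import *
c=dict(np.load("pics/top0.npz"));W=world(c);z=W[...,2]
hsv=cv2.cvtColor(c["frame"],cv2.COLOR_BGR2HSV)
print("bench z",np.median(z[100:300,180:420]))
m=((z>.035)&(z<.065)&(c["z_map"]>0)).astype(np.uint8)
n,l,s,ce=cv2.connectedComponentsWithStats(m)
for i in range(1,n):
    if s[i,4]<40 or not(100<s[i,0]<480) :continue
    p=W[l==i]; r=cv2.minAreaRect(p[:,:2].astype(np.float32)*1000)
    print(s[i],np.round(ce[i]),"sat",np.median(hsv[l==i][:,1]),"rect",np.round(r[0]),np.round(r[1]),round(r[2],1),"z",np.median(p[:,2]).round(4))
f=c["frame"]
a=cv2.resize(f[165:215,400:470],None,fx=8,fy=8,interpolation=cv2.INTER_CUBIC)
cs=dict(np.load("pics/scene0.npz"));b=cv2.resize(cs["frame"][175:215,170:240],None,fx=8,fy=8,interpolation=cv2.INTER_CUBIC)
b=b[:200+120]
cv2.imwrite("pics/dim.png",np.vstack([a[:280],b]))
# lamp
for nm,d,Wd in (("top",c,W),("scene",cs,world(cs))):
    mm=(Wd[...,2]>.1)&(Wd[...,2]<.23)&(abs(Wd[...,1])<.15)&(Wd[...,0]>.75)&(Wd[...,0]<1.2)&(d["z_map"]>0)
    p=Wd[mm];print(nm,len(p),p.min(0),p.max(0),np.median(p,0))
    mm=(Wd[...,2]>.01)&(Wd[...,2]<.04)&(abs(Wd[...,1])<.2)&(Wd[...,0]>.8)&(Wd[...,0]<1.2)&(d["z_map"]>0)
    p=Wd[mm]
    if len(p):r=cv2.minAreaRect(p[:,:2].astype(np.float32)*1000);print("base",len(p),r)
E
```

```text
bench z 0.0010447555209228843
[108 107  30  16 129] [125. 117.] sat 31.0 rect [779. 666.] [ 27. 101.] 26.5 z 0.05
[382 123  36  36 579] [399. 140.] sat 255.0 rect [ 711. -239.] [ 52. 123.] 49.2 z 0.0508
[109 130  33  39 327] [127. 151.] sat 14.0 rect [670. 646.] [110. 101.] 13.2 z 0.0517
[474 139  28  44 220] [487. 161.] sat 27.0 rect [ 649. -524.] [158.   8.] 29.5 z 0.0498
[344 170  33  41 613] [360. 190.] sat 9.0 rect [ 549. -113.] [ 50. 123.] 59.1 z 0.0504
[166 175  30  28 303] [181. 191.] sat 9.0 rect [542. 469.] [83. 90.] 38.9 z 0.0473
[228 178  21  40 640] [238. 197.] sat 9.0 rect [519. 271.] [ 52. 124.] 83.7 z 0.0502
[445 182  10  10  71] [450. 186.] sat 33.0 rect [ 564. -400.] [27. 22.] 11.8 z 0.0534
[287 192  27  41 629] [300. 212.] sat 10.0 rect [476.  76.] [ 50. 123.] 73.3 z 0.0502
[336 238  21  41 647] [346. 258.] sat 255.0 rect [334. -70.] [125.  51.] 10.4 z 0.0499
[183 245  11  22  61] [186. 256.] sat 23.0 rect [333. 422.] [66. 25.] 4.3 z 0.0509
[199 244  10  23  58] [205. 255.] sat 24.0 rect [336. 371.] [68. 24.] 2.6 z 0.05
[294 343  52  27 221] [320. 351.] sat 88.0 rect [41. 10.] [ 72. 156.] 5.3 z 0.0457
top 869 [0.85125498 0.00704796 0.12376554] [0.92741412 0.10609673 0.22088746] [0.86578513 0.0549346  0.1950504 ]
base 973 ((866.3902587890625, -5.3775482177734375), (274.4751281738281, 132.3486785888672), 86.71504974365234)
scene 2363 [0.85447783 0.0074853  0.10009457] [0.92806355 0.10940401 0.21859833] [0.89517652 0.07064684 0.19143473]
base 2696 ((885.6939697265625, 58.01220703125), (152.3819580078125, 101.17359924316406), 86.66071319580078)
```

View pics/dim.png

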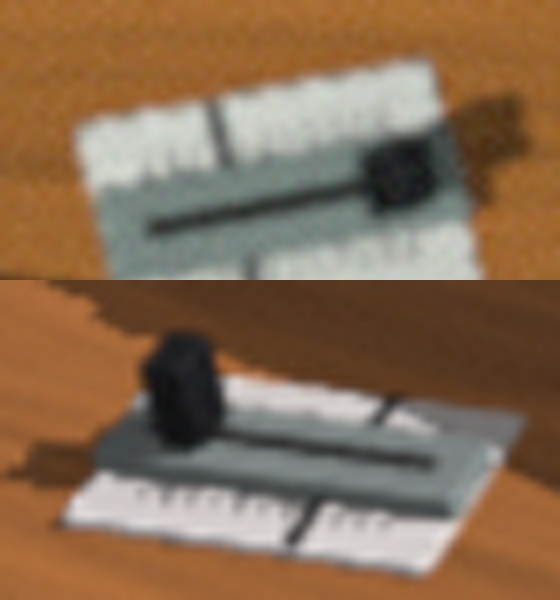

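The crops show the black slider at the -y end of the track. The long mark runs through (427,181) and (431,198) in the top image, towards world +y.

```bash
cat > plan.py <<'E'
# plan.py x y z(TCP) yaw [n]: per-row shift (cm, tool axes) and turn to reach target with tool vertical
import sys,numpy as np
from scipy.spatial.transform import Rotation as R
from cell import env
o=env.get_obs();p=np.array(o["tool_pos"]);r=R.from_euler("xyz",o["tool_rot"],degrees=True)
x,y,z,yaw=map(float,sys.argv[1:5]);n=int(sys.argv[5]) if len(sys.argv)>5 else 1
g=R.from_euler("xyz",[180,0,yaw],degrees=True);w=(r.inv()*g).as_rotvec()
print("t",round(o["time_s"],2),"pos",np.round(p,4),np.round(o["tool_rot"],1),"q7",round(o["qpos"][6],1),"F",np.round(o["force"],1),"T",np.round(o["wrist_torque"],3),"w",round(o["grip_width"],4))
for i in range(n):
    s=r*R.from_rotvec(w*i/n);print(np.round(s.inv().apply((np.array([x,y,z])-p)/n)*100,2).tolist(),np.round(w/n,3).tolist())
E
python3 - <<'E'
from h import *
c=dict(np.load("pics/top0.npz"));s=dict(np.load("pics/scene0.npz"))
def px(a,x0,y0):a=np.array(a,float);return (a+.5)/8-.5+[x0,y0]
print("marks top",ray(c,px([[217,132],[251,266]],400,165),.002).round(4).tolist())
print("slot top",ray(c,px([[150,228],[365,186]],400,165),.014).round(4).tolist())
print("grip top",ray(c,px([[400,172]],400,165),.054).round(4).tolist())
print("marks scene",ray(s,px([[387,409-280],[302,522-280]],170,175),.002).round(4).tolist())
print("slot sc",ray(s,px([[225,434-280],[432,462-280]],170,175),.014).round(4).tolist())
print("grip sc",ray(s,px([[182,345-280]],170,175),.054).round(4).tolist())
W=world(c)
# screwdriver / flange low things near cases
print("sd top",ray(c,[[360,132],[358,155],[354,172],[352,184]],.008).round(3).tolist(),"sc",ray(s,[[238,262],[262,237],[283,221]],.008).round(3).tolist())
for d in (c,s):
    Wd=world(d);m=(Wd[...,2]>.13)&(Wd[...,2]<.22)&(abs(Wd[...,1]-.05)<.1)&(Wd[...,0]>.8)&(Wd[...,0]<1)
    p=Wd[m];print("head",cv2.minAreaRect(p[:,:2].astype(np.float32)*1000))
    b=Wd[(Wd[...,2]>.19)&(Wd[...,2]<.22)&m]; 
    ys=np.arange(.02,.1,.01);print([(round(y,2),round(float(np.percentile(b[abs(b[:,1]-y)<.005][:,0],3)),4),round(float(np.percentile(b[abs(b[:,1]-y)<.005][:,0],97)),4)) for y in ys if (abs(b[:,1]-y)<.005).sum()>3])
E
python3 plan.py .5 .05 .25 -30 16
```

```text
marks top [[0.587, -0.337, 0.002], [0.5317, -0.3499, 0.002]]
slot top [[0.545, -0.3053, 0.014], [0.5637, -0.3946, 0.014]]
grip top [[0.5632, -0.3963, 0.054]]
marks scene [[0.5067, -0.3524, 0.002], [0.5779, -0.3394, 0.002]]
slot sc [[0.5569, -0.3895, 0.014], [0.5392, -0.3046, 0.014]]
grip sc [[0.5565, -0.3996, 0.054]]
sd top [[0.747, -0.116, 0.008], [0.669, -0.11, 0.008], [0.612, -0.097, 0.008], [0.572, -0.09, 0.008]] sc [[0.739, -0.117, 0.008], [0.636, -0.108, 0.008], [0.556, -0.087, 0.008]]
head ((890.106201171875, 54.94697952270508), (99.55654907226562, 74.361328125), 86.23204803466797)
[(np.float64(0.02), 0.8548, 0.8922), (np.float64(0.03), 0.8534, 0.8938), (np.float64(0.04), 0.854, 0.9214), (np.float64(0.05), 0.8554, 0.9224), (np.float64(0.06), 0.8559, 0.9242), (np.float64(0.07), 0.857, 0.9228), (np.float64(0.08), 0.8572, 0.8948), (np.float64(0.09), 0.8591, 0.898)]
head ((891.2037353515625, 58.05309295654297), (101.11837768554688, 72.38188171386719), 88.37102508544922)
[(np.float64(0.02), 0.8595, 0.8931), (np.float64(0.03), 0.8577, 0.8939), (np.float64(0.04), 0.8578, 0.9216), (np
[... 192 characters left out ...]
 0.6197 0.2913] [1.80e+02 1.00e-01 7.25e+01] q7 -3.3 F [ 0.1 -0.  -0.3] T [ 0.021 -0.06  -0.041] w 0.0872
[-2.82, 2.89, 0.26] [0.0, 0.0, 0.112]
[-2.48, 3.18, 0.26] [0.0, 0.0, 0.112]
[-2.11, 3.44, 0.26] [0.0, 0.0, 0.112]
[-1.72, 3.66, 0.26] [0.0, 0.0, 0.112]
[-1.3, 3.82, 0.26] [0.0, 0.0, 0.112]
[-0.86, 3.95, 0.26] [0.0, 0.0, 0.112]
[-0.42, 4.02, 0.26] [0.0, 0.0, 0.112]
[0.03, 4.04, 0.26] [0.0, 0.0, 0.112]
[0.49, 4.01, 0.26] [0.0, 0.0, 0.112]
[0.93, 3.93, 0.26] [0.0, 0.0, 0.112]
[1.36, 3.8, 0.26] [0.0, 0.0, 0.112]
[1.78, 3.63, 0.26] [0.0, 0.0, 0.112]
[2.17, 3.4, 0.26] [0.0, 0.0, 0.112]
[2.54, 3.14, 0.26] [0.0, 0.0, 0.112]
[2.87, 2.84, 0.26] [0.0, 0.0, 0.112]
[3.17, 2.5, 0.26] [0.0, 0.0, 0.112]
```

```bash
python3 -m creep '[[-2.8,2.9,0.3,0,0,0.11,1],[-2.5,3.2,0.3,0,0,0.11,1],[-2.1,3.4,0.3,0,0,0.11,1],[-1.7,3.7,0.3,0,0,0.11,1],[-1.3,3.8,0.3,0,0,0.11,1],[-0.9,4,0.3,0,0,0.11,1],[-0.4,4,0.3,0,0,0.11,1],[0,4,0.3,0,0,0.11,1],[0.5,4,0.3,0,0,0.11,1],[0.9,3.9,0.3,0,0,0.11,1],[1.4,3.8,0.3,0,0,0.11,1],[1.8,3.6,0.3,0,0,0.11,1],[2.2,3.4,0.3,0,0,0.11,1],[2.5,3.1,0.3,0,0,0.11,1],[2.9,2.8,0.3,0,0,0.11,0.8],[3.2,2.5,0.3,0,0,0.11,0.7]]' 20; python3 plan.py .560 -.385 .2 -78.2 10
```

```text
time_s: 1.7
tool_pos: [0.4956, 0.0279, 0.2349]
tool_rot: [179.6, 0.3, -31.7]
force: [0.7, 0.2, 0.6]
grip_width: 0.0774
t 1.7 pos [0.4956 0.0279 0.2349] [179.6   0.3 -31.7] q7 -37.1 F [0.7 0.2 0.6] T [-0.078  0.007  0.012] w 0.0774
[2.72, 3.17, 0.36] [0.001, 0.0, 0.081]
[2.97, 2.94, 0.36] [0.001, 0.0, 0.081]
[3.2, 2.69, 0.35] [0.001, 0.0, 0.081]
[3.4, 2.42, 0.35] [0.001, 0.0, 0.081]
[3.59, 2.14, 0.35] [0.001, 0.0, 0.081]
[3.75, 1.84, 0.35] [0.001, 0.0, 0.081]
[3.89, 1.53, 0.35] [0.001, 0.0, 0.081]
[4.0, 1.21, 0.35] [0.001, 0.0, 0.081]
[4.08, 0.89, 0.35] [0.001, 0.0, 0.081]
[4.14, 0.55, 0.35] [0.001, 0.0, 0.081]
```

```bash
python3 -m creep '[[2.7,3.2,0.3,0,0,0.08,0.7],[3,2.9,0.3,0,0,0.08,0.7],[3.2,2.7,0.3,0,0,0.08,0.7],[3.4,2.4,0.3,0,0,0.08,0.7],[3.6,2.1,0.3,0,0,0.08,0.7],[3.7,1.8,0.3,0,0,0.08,0.7],[3.9,1.5,0.4,0,0,0.08,0.7],[4,1.2,0.4,0,0,0.08,0.7],[4.1,0.9,0.4,0,0,0.08,0.7],[4.1,0.6,0.4,0,0,0.08,0.7],[0,0,0,0,0,0,0.7]]'
cat > wr.py <<'E'
import sys,numpy as np,cv2
from scipy.spatial.transform import Rotation as R
from cell import env,optics
o=env.get_obs();c=optics.read_camera("wrist")
H=np.array(c.pop("hand_eye"));T=np.eye(4);T[:3,:3]=R.from_euler("xyz",o["tool_rot"],degrees=True).as_matrix();T[:3,3]=o["tool_pos"]
M=np.linalg.inv(T@H);c["R"]=M[:3,:3];c["t"]=M[:3,3]
np.savez(f"pics/{sys.argv[1]}.npz",**c);cv2.imwrite(f"pics/{sys.argv[1]}.png",c["frame"])
E
python3 wr.py w1; python3 plan.py .560 -.397 .107 -78.2 2
```

```text
time_s: 2.8
tool_pos: [0.5549, -0.405, 0.1957]
tool_rot: [179.1, -0.2, -79.7]
force: [-0.9, -0.4, -0.8]
grip_width: 0.0607
t 2.85 pos [ 0.5558 -0.402   0.1958] [179.2  -0.  -79.5] q7 -29.5 F [-0.6  0.6  0.3] T [-0.044  0.199 -0.022] w 0.061
[-0.21, -0.31, 4.43] [0.007, -0.0, -0.011]
[-0.21, -0.28, 4.44] [0.007, -0.0, -0.011]
```

View pics/w1.png

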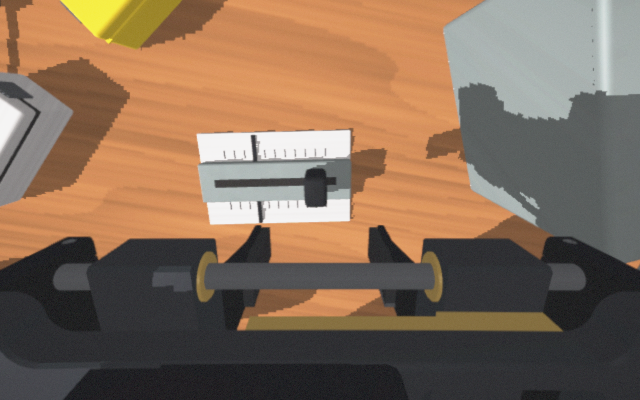

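The wrist view shows the long mark at (254,148) above the track and (261,211) below it. The grip is at about (316,187), and the slot runs from (215,184) to (336,181).

Run:
```python
from h import *
c=dict(np.load("pics/w1.npz"));f=c["frame"]
g=cv2.cvtColor(f,cv2.COLOR_BGR2GRAY)
m=np.zeros_like(g);m[130:225,195:352]=g[130:225,195:352]<75
n,l,s,ce=cv2.connectedComponentsWithStats(m)
for i in range(1,n):
    if s[i,4]>12: print(s[i],ce[i].round(1))
print("marks",ray(c,[[254,148],[261,211]],.002).round(4).tolist())
print("slot",ray(c,[[215,184],[336,181]],.014).round(4).tolist())
W=world(c);k=(W[...,2]>.045)&(W[...,2]<.06);k[:,:290]=0;k[:,345:]=0;k[:150]=0;k[225:]=0
print("griptop",k.sum(),W[k].mean(0),(W[k].max(0)+W[k].min(0))/2)
```

```text
[252 136   5  26  67] [253.9 148.2]
[ 216  168  120   39 1379] [295.1 184.9]
[258 202   4  20  46] [259.8 211. ]
marks [[0.581, -0.3342, 0.002], [0.5152, -0.349, 0.002]]
slot [[0.5407, -0.3024, 0.014], [0.5651, -0.4203, 0.014]]
griptop 724 [ 0.56400397 -0.4004038   0.0547785 ] [ 0.56207907 -0.40054253  0.0515406 ]
```

```bash
python3 -m creep '[[0,-0.5,4,0.01,0,-0.02,0.7],[0,-0.2,3,0,0,0,0.7],[0,0,0,0,0,0,0.7]]'; python3 plan.py .562 -.4005 .093 -78.3 1
```

```text
time_s: 3.15
tool_pos: [0.5637, -0.3982, 0.1241]
tool_rot: [179.9, 0.1, -78.1]
force: [-0.3, 0.5, -0.2]
grip_width: 0.0609
t 3.15 pos [ 0.5637 -0.3982  0.1241] [ 1.799e+02  1.000e-01 -7.810e+01] q7 -26.7 F [-0.3  0.5 -0.2] T [0.002 0.174 0.063] w 0.0609
[0.2, 0.21, 3.11] [0.001, 0.002, 0.004]
```

```bash
python3 -m creep '[[0.2,0.2,3.1,0,0,0,0.7],[0,0,0,0,0,0,0.7],[0,0,0,0,0,0,0],[0,0,0,0,0,0,0],[0,0,0,0,0,0,0],[0,0,0,0,0,0,0],[0,0,0,0,0,0,0]]' 10; python3 plan.py .5493 -.3415 .093 -78.3 3
```

```text
time_s: 3.85
tool_pos: [0.5677, -0.3979, 0.1034]
tool_rot: [-179.5, -0.2, -77.7]
force: [-0.3, 0.6, -0.5]
grip_width: 0.0287
t 3.85 pos [ 0.5677 -0.3979  0.1034] [-179.5   -0.2  -77.7] q7 -25.7 F [-0.3  0.6 -0.5] T [-0.051  0.128 -0.025] w 0.0287
[-1.97, 0.2, 0.34] [-0.003, -0.001, 0.004]
[-1.97, 0.21, 0.34] [-0.003, -0.001, 0.004]
[-1.97, 0.21, 0.34] [-0.003, -0.001, 0.004]
```

```bash
python3 -m creep '[[0,0,0,0,0,0,0],[0,0,0,0,0,0,0],[0,0,0,0,0,0,0]]' 10; python3 plan.py .5493 -.3415 .098 -78.3 3
```

```text
time_s: 4.15
tool_pos: [0.5679, -0.3983, 0.104]
tool_rot: [-179.4, -0.2, -77.7]
force: [0.1, -0.3, 0.0]
grip_width: 0.0195
t 4.15 pos [ 0.5679 -0.3983  0.104 ] [-179.4   -0.2  -77.7] q7 -25.7 F [ 0.1 -0.3  0. ] T [-0.056  0.056 -0.128] w 0.0195
[-1.98, 0.21, 0.19] [-0.003, -0.001, 0.004]
[-1.98, 0.21, 0.19] [-0.003, -0.001, 0.004]
[-1.98, 0.22, 0.2] [-0.003, -0.001, 0.004]
```

```bash
python3 -m creep '[[-2,0,0,0,0,0,0],[-2,0,0,0,0,0,0],[-2,0,0,0,0,0,0],[0,0,0,0,0,0,0]]'; python3 plan.py .5493 -.3415 .104 -78.3 1
```

```text
time_s: 4.55
tool_pos: [0.5558, -0.3406, 0.1041]
tool_rot: [-179.3, -0.5, -77.8]
force: [-0.6, 2.0, -1.1]
grip_width: 0.0199
t 4.55 pos [ 0.5558 -0.3406  0.1041] [-179.3   -0.5  -77.8] q7 -29.7 F [-0.6  2.  -1.1] T [ 0.424  0.302 -0.077] w 0.0199
[-0.05, 0.65, 0.0] [-0.013, -0.009, 0.008]
```

```bash
python3 -m creep '[[0,0,0,0,0,0,0.7],[0,0,0,0,0,0,0.7],[0,0,-4,0,0,0,0.7],[0.5,-1.5,-5,0,0,0,0.7],[0,0,0,0,0,0,0.7],[0,0,0,0,0,0,0.7]]'; python3 wr.py w2;python3 - <<'E'
from h import *
c=dict(np.load("pics/w2.npz"));f=c["frame"]
cv2.imwrite("pics/w2c.png",cv2.resize(f[110:250,170:370],None,fx=4,fy=4,interpolation=cv2.INTER_CUBIC))
W=world(c);k=(W[...,2]>.045)&(W[...,2]<.06)&(abs(W[...,0]-.55)<.04)&(abs(W[...,1]+.35)<.07)
print("griptop",k.sum(),W[k].mean(0),(W[k].max(0)+W[k].min(0))/2)
E
python3 plan.py .549 -.113 .2 -120.9 8
```

```text
time_s: 5.15
tool_pos: [0.5697, -0.3463, 0.196]
tool_rot: [-179.5, -0.6, -78.1]
force: [-0.8, -0.3, 0.0]
grip_width: 0.0575
griptop 707 [ 0.55243901 -0.34168847  0.05464301] [ 0.5506879  -0.34195521  0.05127545]
t 5.2 pos [ 0.5703 -0.3466  0.1966] [-179.4   -0.7  -78.1] q7 -32.9 F [0.8 0.2 0.6] T [-0.11   0.112 -0.011] w 0.0588
[-2.91, -0.34, -0.08] [-0.002, -0.001, 0.093]
[-2.93, -0.07, -0.07] [-0.002, -0.001, 0.093]
[-2.93, 0.2, -0.07] [-0.002, -0.001, 0.093]
[-2.89, 0.48, -0.07] [-0.002, -0.001, 0.093]
[-2.84, 0.74, -0.06] [-0.002, -0.001, 0.093]
[-2.75, 1.01, -0.06] [-0.002, -0.001, 0.093]
[-2.65, 1.26, -0.05] [-0.002, -0.001, 0.093]
[-2.52, 1.5, -0.05] [-0.002, -0.001, 0.093]
```

View pics/w2c.png

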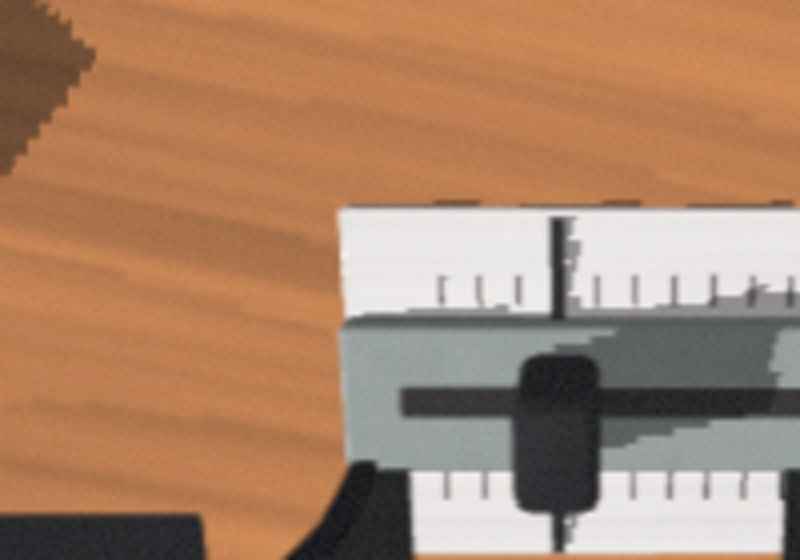

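The slider is now centred on the long mark: both sit at about crop x=558, off by less than 0.5 mm. Next is the nearest case.

```bash
python3 -m creep '[[-2.9,-0.3,-0.1,0,0,0.09,0.7],[-2.9,-0.1,-0.1,0,0,0.09,0.7],[-2.9,0.2,-0.1,0,0,0.09,0.7],[-2.9,0.5,-0.1,0,0,0.09,0.7],[-2.8,0.7,-0.1,0,0,0.09,0.8],[-2.8,1,-0.1,0,0,0.09,0.8],[-2.7,1.3,-0.1,0,0,0.09,0.8],[-2.5,1.5,-0.1,0,0,0.09,0.8],[0,0,0,0,0,0,0.8],[0,0,0,0,0,0,0.8]]'; python3 wr.py w3;python3 - <<'E'
from h import *
c=dict(np.load("pics/w3.npz"));W=world(c);z=W[...,2]
hsv=cv2.cvtColor(c["frame"],cv2.COLOR_BGR2HSV)
m=((z>.04)&(z<.06)&(c["z_map"]>0)&(hsv[...,1]<60)).astype(np.uint8)
n,l,s,ce=cv2.connectedComponentsWithStats(m)
for i in range(1,n):
    if s[i,4]<1500:continue
    p=W[l==i]; r=cv2.minAreaRect(p[:,:2].astype(np.float32)*1000)
    print(s[i],"rect",np.round(r[0],1),np.round(r[1]),round(r[2],1),"z",np.median(p[:,2]).round(4))
E
python3 plan.py .549 -.113 .2 -120.9 1
```

```text
time_s: 6.2
tool_pos: [0.5423, -0.1088, 0.1905]
tool_rot: [-179.7, -0.7, -121.5]
force: [0.6, -0.5, 0.4]
grip_width: 0.0698
[ 550   14   57   49 1770] rect [ 550.4 -340.8] [29. 21.] 13.1 z 0.0545
[ 286  124   62  137 7719] rect [ 547.3 -111.5] [ 50. 123.] 58.9 z 0.0512
t 6.25 pos [ 0.5424 -0.1086  0.1903] [-179.7   -0.7 -121.5] q7 -99.4 F [ 0.6  0.2 -0.9] T [ 0.01   0.213 -0.001] w 0.0692
[0.04, -0.8, -0.96] [-0.005, -0.011, -0.011]
```

View pics/w3.png

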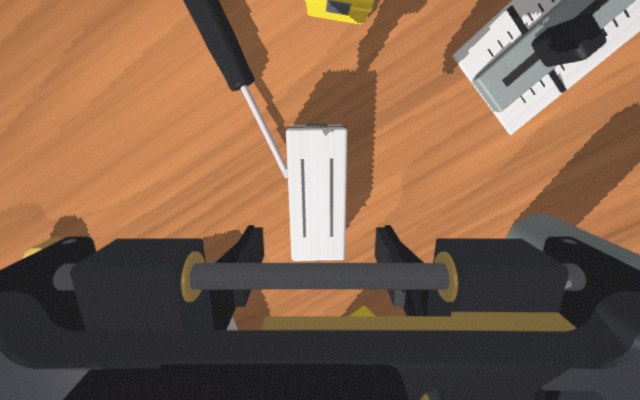

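The screwdriver tip at (287,176) nearly touches the left side of the case, just beyond its middle (row 192). I'll grasp 1 cm nearer the robot to clear it.

```bash
python3 -m creep '[[0,0.3,3.5,0,-0.01,0,0.8],[0,0,3.5,0,0,0,0.8],[0,0,0,0,0,0,0.8]]'; python3 plan.py .5387 -.1063 .082 -121.1 1
```

```text
time_s: 6.55
tool_pos: [0.5406, -0.1117, 0.119]
tool_rot: [-179.5, -0.1, -121.7]
force: [-0.8, 0.2, 1.0]
grip_width: 0.0698
t 6.55 pos [ 0.5406 -0.1117  0.119 ] [-1.795e+02 -1.000e-01 -1.217e+02] q7 -94.5 F [-0.8  0.2  1. ] T [-0.054  0.238 -0.069] w 0.0698
[-0.37, 0.47, 3.7] [-0.008, -0.001, -0.01]
```

```bash
python3 -m creep '[[-0.4,0.5,2,0,0,-0.01,0.8],[0,0,1.6,-0.01,0,0,0.8],[0,0,0,0,0,0,0.8]]'; python3 plan.py .5387 -.1063 .082 -121.1 1
```

```text
time_s: 6.85
tool_pos: [0.5397, -0.1108, 0.0843]
tool_rot: [-180.0, -0.1, -121.4]
force: [-0.3, -0.4, -0.2]
grip_width: 0.0694
t 6.85 pos [ 0.5397 -0.1108  0.0843] [-1.800e+02 -1.000e-01 -1.214e+02] q7 -92.0 F [-0.3 -0.4 -0.2] T [-0.035  0.211  0.003] w 0.0694
[-0.33, 0.32, 0.23] [-0.0, -0.002, -0.005]
```

```bash
python3 -m creep '[[-0.45,0.4,0.2,0,0,0,0.8],[-0.1,0.1,0,0,0,0,0.8],[0,0,0,0,0,0,0.8]]'; python3 plan.py .5387 -.1063 .082 -121.1 1
```

```text
time_s: 7.15
tool_pos: [0.5401, -0.1051, 0.0849]
tool_rot: [-179.8, -0.1, -121.5]
force: [0.5, -0.1, 0.3]
grip_width: 0.0698
t 7.15 pos [ 0.5401 -0.1051  0.0849] [-1.798e+02 -1.000e-01 -1.215e+02] q7 -92.8 F [ 0.5 -0.1  0.3] T [-0.001  0.159  0.037] w 0.0698
[0.18, 0.06, 0.29] [-0.004, -0.001, -0.008]
```

```bash
python3 -m creep '[[0.15,0,0.2,0,0,0,0.8],[0,0,0,0,0,0,0.4],[0,0,0,0,0,0,0.4],[0,0,0,0,0,0,0.4],[0,0,0,0,0,0,0.4],[0,0,0,0,0,0,0.4]]' 45; python3 plan.py .5387 -.1063 .2 -121.1 1
```

```text
time_s: 7.75
tool_pos: [0.5401, -0.1065, 0.0844]
tool_rot: [-179.6, 0.0, -121.5]
force: [0.2, -0.5, -0.2]
grip_width: 0.0495
t 7.75 pos [ 0.5401 -0.1065  0.0844] [-179.6    0.  -121.5] q7 -92.6 F [ 0.2 -0.5 -0.2] T [ 0.032  0.153 -0.045] w 0.0495
[0.05, 0.06, -11.56] [-0.006, 0.0, -0.007]
```

```bash
python3 -m creep '[[0,0,-3,0,0,0,0.3],[0,0,-5,0,0,0,0.3],[0,0,-5,0,0,0,0.3],[0,0,0,0,0,0,0.3],[0,0,0,0,0,0,0.3]]' 50
cat > rd.py <<'E'
# mean load in tool axes over a few readings (each camera call = 0.05 s)
import sys,numpy as np
from scipy.spatial.transform import Rotation as R
from cell import env,optics
n=int(sys.argv[1]) if len(sys.argv)>1 else 4
F=[];T=[]
for i in range(n):
    o=env.get_obs();r=R.from_euler("xyz",o["tool_rot"],degrees=True)
    F.append(r.inv().apply(o["force"]));T.append(r.inv().apply(o["wrist_torque"]))
    if i<n-1:optics.read_camera("wrist")
print("t",round(o["time_s"],2),np.round(o["tool_pos"],4),np.round(o["tool_rot"],1),"Ftool",np.mean(F,0).round(2),"Ttool",np.mean(T,0).round(3),"sd",np.std(T,0).round(3),"Tx",np.round(np.array(T)[:,0],2),"w",round(o["grip_width"],4))
E
python3 rd.py
```

```text
time_s: 8.25
tool_pos: [0.5351, -0.104, 0.2129]
tool_rot: [179.7, -0.3, -121.5]
force: [-1.1, 0.2, -5.2]
grip_width: 0.0494
t 8.4 [ 0.5349 -0.1045  0.212 ] [ 179.7   -0.4 -121.5] Ftool [-0.2  -0.07  4.82] Ttool [-0.208  0.109  0.008] sd [0.077 0.011 0.018] Tx [-0.26 -0.11 -0.17 -0.3 ] w 0.0496
```

```bash
python3 -m creep '[[0,4,0,0,0,0,0.3],[0,-4,0,0,0,0,0.3],[0,-4,0,0,0,0,0.3],[0,4,0,0,0,0,0.3],[0,4,0,0,0,0,0.3],[0,-4,0,0,0,0,0.3],[0,-4,0,0,0,0,0.3],[0,4,0,0,0,0,0.3],[0,4,0,0,0,0,0.3],[0,-4,0,0,0,0,0.3],[0,-4,0,0,0,0,0.3]]'; python3 rd.py 7;  python3 -m creep '[[0,0,0,0.13,0,0,0.3],[0,0,0,0.1,0,0,0.3],[0,0,0,0,0,0,0.3],[0,0,0,0,0,0,0.3],[0,0,0,0,0,0,0.3]]'; python3 rd.py 6;python3 -m creep '[[0,0,0,-0.15,0,0,0.3],[0,0,0,-0.15,0,0,0.3],[0,0,0,-0.15,0,0,0.3],[0,0,0,-0.05,0,0,0.3],[0,0,0,0,0,0,0.3],[0,0,0,0,0,0,0.3]]'; python3 rd.py 6
```

```text
time_s: 9.5
tool_pos: [0.5094, -0.1045, 0.1858]
tool_rot: [174.2, 3.0, -122.0]
force: [1.6, 1.9, -2.2]
grip_width: 0.0497
t 9.8 [ 0.5091 -0.1098  0.1829] [ 174.1    1.8 -122.5] Ftool [ 0.07 -1.31  4.23] Ttool [0.151 0.238 0.04 ] sd [0.315 0.115 0.02 ] Tx [ 0.16  0.9   0.07 -0.06 -0.04 -0.01  0.03] w 0.0496
time_s: 10.3
tool_pos: [0.5053, -0.1096, 0.1773]
tool_rot: [-173.0, 0.9, -122.5]
force: [0.6, -0.7, -5.1]
grip_width: 0.0496
t 10.55 [ 0.5057 -0.1108  0.1776] [-172.8    0.9 -122.6] Ftool [-0.17  0.68  4.62] Ttool [-0.472  0.126 -0.02 ] sd [0.023 0.04  0.013] Tx [-0.47 -0.47 -0.48 -0.44 -0.52 -0.45] w 0.0495
time_s: 11.15
tool_pos: [0.5091, -0.1095, 0.1762]
tool_rot: [159.0, 1.3, -122.1]
force: [0.3, -0.4, -4.2]
grip_width: 0.0493
t 11.4 [ 0.5085 -0.108   0.1775] [ 159.     1.5 -122. ] Ftool [ 0.2  -1.44  4.4 ] Ttool [0.605 0.15  0.031] sd [0.023 0.03  0.011] Tx [0.58 0.63 0.57 0.62 0.6  0.63] w 0.0495
```

```bash
python3 -m creep '[[0,0,0,0.15,0,0,0.3],[0,0,0,0.13,0,0,0.3],[0,0,0,0,0,0,0.3],[0,0,0,0,0,0,0.3]]'; python3 rd.py 7;  python3 -m creep '[[0,0,0,0.12,0,0,0.3],[0,0,0,0.06,0,0,0.3],[0,0,0,0,0,0,0.3],[0,0,0,0,0,0,0.3]]'; python3 rd.py 7; python3 -m creep '[[0,0,0,0.14,0,0,0.3],[0,0,0,0.14,0,0,0.3],[0,0,0,0,0,0,0.3],[0,0,0,0,0,0,0.3]]'; python3 rd.py 7
```

```text
time_s: 11.8
tool_pos: [0.5065, -0.1062, 0.1761]
tool_rot: [175.0, 1.5, -121.9]
force: [-0.1, -0.9, -5.6]
grip_width: 0.0498
t 12.1 [ 0.5072 -0.1088  0.1755] [ 175.2    1.3 -122.1] Ftool [ 0.15 -0.66  4.97] Ttool [ 0.007  0.143 -0.001] sd [0.036 0.043 0.026] Tx [ 0.01 -0.06  0.03  0.06  0.02 -0.01  0.01] w 0.0495
time_s: 12.5
tool_pos: [0.5063, -0.1145, 0.1741]
tool_rot: [-174.4, 0.7, -122.7]
force: [0.5, 0.7, -4.6]
grip_width: 0.0498
t 12.8 [ 0.5067 -0.115   0.1741] [-174.3    0.6 -122.7] Ftool [-0.04  0.29  4.76] Ttool [-0.4    0.107 -0.005] sd [0.031 0.019 0.03 ] Tx [-0.36 -0.42 -0.39 -0.43 -0.44 -0.35 -0.4 ] w 0.0496
time_s: 13.2
tool_pos: [0.5002, -0.1206, 0.172]
tool_rot: [-164.6, -0.9, -123.4]
force: [0.6, -0.1, -4.2]
grip_width: 0.0496
t 13.5 [ 0.5005 -0.1219  0.1721] [-164.4   -1.1 -123.5] Ftool [0.07 1.3  4.61] Ttool [-0.776  0.051 -0.031] sd [0.022 0.039 0.038] Tx [-0.79 -0.79 -0.79 -0.79 -0.72 -0.79 -0.77] w 0.0496
```

The torque against tilt is a straight line: slopes of 0.037, 0.039 and 0.038 N m per degree, with no jump at level. This case is silent, so it goes back.

```bash
python3 -m creep '[[0,0,0,-0.13,0,0,0.3],[0,0,0,-0.13,0,0,0.3],[0,0,0,0,0,0,0.3]]'; python3 plan.py .5401 -.1065 .13 -121.5 1
```

```text
time_s: 13.8
tool_pos: [0.4969, -0.1239, 0.1703]
tool_rot: [-175.9, -2.1, -123.7]
force: [-0.2, -0.5, -4.5]
grip_width: 0.0497
t 13.8 pos [ 0.4969 -0.1239  0.1703] [-175.9   -2.1 -123.7] q7 -105.5 F [-0.2 -0.5 -4.5] T [ 0.033  0.207 -0.036] w 0.0497
[-3.99, -2.35, 4.07] [-0.07, -0.038, -0.037]
```

```bash
python3 -m creep '[[-2,-1.2,1.5,-0.07,-0.04,-0.04,0.3],[-2,-1.2,2,0,0,0,0.3],[0,0,0,0,0,0,0.3]]'; python3 plan.py .5401 -.1065 .11 -121.5 1
```

```text
time_s: 14.1
tool_pos: [0.5417, -0.1022, 0.1364]
tool_rot: [-179.7, 0.1, -121.0]
force: [-0.8, 0.1, -5.1]
grip_width: 0.05
t 14.1 pos [ 0.5417 -0.1022  0.1364] [-1.797e+02  1.000e-01 -1.210e+02] q7 -93.9 F [-0.8  0.1 -5.1] T [0.072 0.348 0.06 ] w 0.05
[0.45, -0.07, 2.64] [-0.005, 0.001, 0.009]
```

```bash
python3 -m creep '[[0.4,-0.1,2.6,0,0,0.01,0.3],[0,0,0,0,0,0,0.3]]'; python3 plan.py .5401 -.1065 .0844 -121.5 1
```

```text
time_s: 14.3
tool_pos: [0.5406, -0.1065, 0.111]
tool_rot: [-179.4, -0.1, -121.5]
force: [-2.0, -0.1, -4.8]
grip_width: 0.0494
t 14.3 pos [ 0.5406 -0.1065  0.111 ] [-1.794e+02 -1.000e-01 -1.215e+02] q7 -92.5 F [-2.  -0.1 -4.8] T [ 0.092  0.423 -0.012] w 0.0494
[0.02, 0.06, 2.65] [-0.01, -0.002, 0.001]
```

```bash
python3 -m creep '[[0,0,2,-0.01,0,0,0.3],[0,0,0.5,0,0,0,0.3]]'; python3 plan.py .5401 -.1065 .0844 -121.5 1
```

```text
time_s: 14.5
tool_pos: [0.5416, -0.1067, 0.089]
tool_rot: [-179.7, -0.1, -121.4]
force: [-0.7, -0.4, -5.2]
grip_width: 0.05
t 14.5 pos [ 0.5416 -0.1067  0.089 ] [-1.797e+02 -1.000e-01 -1.214e+02] q7 -90.8 F [-0.7 -0.4 -5.2] T [ 0.059  0.355 -0.006] w 0.05
[0.06, 0.14, 0.46] [-0.005, -0.001, 0.002]
```

```bash
python3 -m creep '[[0.05,0.15,0.4,0,0,0,0.3],[0,0,0.2,0,0,0,0.3],[0,0,0,0,0,0,0.3]]'; python3 plan.py .5401 -.1065 .0844 -121.5 1
```

```text
time_s: 14.8
tool_pos: [0.5411, -0.1062, 0.0862]
tool_rot: [-179.4, 0.1, -121.3]
force: [-0.4, -0.1, -4.7]
grip_width: 0.05
t 14.8 pos [ 0.5411 -0.1062  0.0862] [-1.794e+02  1.000e-01 -1.213e+02] q7 -90.6 F [-0.4 -0.1 -4.7] T [-0.007  0.164  0.028] w 0.05
[0.08, 0.07, 0.18] [-0.01, 0.001, 0.003]
```

```bash
python3 -m creep '[[0.05,0.05,0.25,-0.01,0,0,0.3],[0,0,0.1,0,0,0,0.3]]'; python3 plan.py .5401 -.1065 .0844 -121.5 1
```

```text
time_s: 15.0
tool_pos: [0.5412, -0.1063, 0.0845]
tool_rot: [-180.0, 0.2, -121.3]
force: [-4.2, 1.7, 4.3]
grip_width: 0.0495
t 15.0 pos [ 0.5412 -0.1063  0.0845] [-180.     0.2 -121.3] q7 -90.2 F [-4.2  1.7  4.3] T [-0.015  0.875 -0.17 ] w 0.0495
[0.07, 0.08, 0.01] [-0.001, 0.003, 0.003]
```

```bash
python3 -m creep '[[0,0,0,0,0,0,0.8],[0,0,0,0,0,0,0.8],[0,0,0,0,0,0,0.8],[0,0,0,0,0,0,0.8],[0,0,-3,0,0,0,0.8],[0,0,-5,0,0,0,0.8],[0,0,-4,0,0,0,0.8]]'; python3 plan.py .47 .078 .2 -106.7 5
```

```text
time_s: 15.7
tool_pos: [0.5397, -0.1071, 0.2047]
tool_rot: [179.9, -0.2, -121.4]
force: [1.1, 0.7, 0.8]
grip_width: 0.0691
t 15.7 pos [ 0.5397 -0.1071  0.2047] [ 179.9   -0.2 -121.4] q7 -97.8 F [1.1 0.7 0.8] T [0.078 0.072 0.003] w 0.0691
[-2.43, 3.12, 0.09] [0.001, -0.001, -0.051]
[-2.59, 2.99, 0.09] [0.001, -0.001, -0.051]
[-2.74, 2.85, 0.09] [0.001, -0.001, -0.051]
[-2.88, 2.71, 0.09] [0.001, -0.001, -0.051]
[-3.02, 2.56, 0.09] [0.001, -0.001, -0.051]
```

```bash
python3 -m creep '[[-2.4,3.1,0.1,0,0,-0.05,0.8],[-2.6,3,0.1,0,0,-0.05,0.8],[-2.7,2.9,0.1,0,0,-0.05,0.8],[-2.9,2.7,0.1,0,0,-0.05,0.8],[-2.5,2.1,0.1,0,0,-0.05,0.8],[0,0,0,0,0,0,0.8],[0,0,0,0,0,0,0.8]]'; python3 wr.py w4;cat > cs.py <<'E'
import sys
from h import *
c=dict(np.load(f"pics/{sys.argv[1]}.npz"));W=world(c);z=W[...,2]
hsv=cv2.cvtColor(c["frame"],cv2.COLOR_BGR2HSV)
m=((z>.04)&(z<.06)&(c["z_map"]>0)&(hsv[...,1]<60)).astype(np.uint8)
n,l,s,ce=cv2.connectedComponentsWithStats(m)
for i in range(1,n):
    if s[i,4]<1500:continue
    p=W[l==i]; r=cv2.minAreaRect(p[:,:2].astype(np.float32)*1000)
    print(s[i],"rect",np.round(r[0],1),np.round(r[1]),round(r[2],1),"z",np.median(p[:,2]).round(4))
E
python3 cs.py w4
python3 plan.py .475 .077 .1 -106.7 2
```

```text
time_s: 16.4
tool_pos: [0.4753, 0.0741, 0.2059]
tool_rot: [-179.3, 0.3, -106.9]
force: [-0.1, -1.1, 0.3]
grip_width: 0.0698
[ 455    0  117  134 8823] rect [ 539.5 -104.2] [ 51. 104.] 59.0 z 0.0512
[ 288  133   57  128 6746] rect [474.7  78.3] [ 50. 124.] 73.0 z 0.0512
[  52  150   94  102 5386] rect [532.4 270.4] [51. 91.] 83.9 z 0.051
t 16.45 pos [0.4753 0.0741 0.2058] [-179.3    0.3 -106.9] q7 -119.0 F [ 0.6 -0.2  1. ] T [ 0.019  0.141 -0.006] w 0.0696
[-0.11, 0.12, 5.29] [-0.006, 0.002, -0.002]
[-0.12, 0.09, 5.29] [-0.006, 0.002, -0.002]
```

```bash
python3 -m creep '[[-0.2,0.1,4.5,-0.01,0,0,0.8],[-0.2,0.1,4.5,0,0,0,0.8],[0,0,0,0,0,0,0.8]]'; python3 plan.py .4747 .0783 .083 -107 1
```

```text
time_s: 16.75
tool_pos: [0.479, 0.077, 0.1161]
tool_rot: [-179.6, 0.6, -107.2]
force: [-1.2, -1.6, 0.0]
grip_width: 0.0697
t 16.75 pos [0.479  0.077  0.1161] [-179.6    0.6 -107.2] q7 -105.8 F [-1.2 -1.6  0. ] T [-0.104  0.253 -0.031] w 0.0697
[0.04, 0.47, 3.3] [-0.007, 0.011, -0.003]
```

```bash
python3 -m creep '[[0,0.5,2,-0.01,0.01,0,0.8],[0,0.3,1.4,0,0,0,0.8],[0,0,0,0,0,0,0.8]]'; python3 plan.py .4747 .0783 .083 -107 1
```

```text
time_s: 17.05
tool_pos: [0.4748, 0.0755, 0.0843]
tool_rot: [-179.9, -0.1, -107.6]
force: [0.3, 0.4, 0.8]
grip_width: 0.0697
t 17.05 pos [0.4748 0.0755 0.0843] [-1.799e+02 -1.000e-01 -1.076e+02] q7 -103.1 F [0.3 0.4 0.8] T [-0.01   0.141 -0.002] w 0.0697
[-0.27, 0.09, 0.13] [-0.001, -0.001, -0.011]
```

Now I'll close, lift, and do the shake and tilt test.

```bash
python3 -m creep '[[-0.3,0.1,0.1,0,0,-0.01,0.8],[0,0,0,0,0,0,0.3],[0,0,0,0,0,0,0.3],[0,0,0,0,0,0,0.3],[0,0,0,0,0,0,0.3],[0,0,0,0,0,0,0.3]]' 50; python3 -m creep '[[0,0,-3,0,0,0,0.3],[0,-2,-5,0,0,0,0.3],[0,-2,-5,0,0,0,0.3],[0,-2,0,0,0,0,0.3],[0,0,0,0,0,0,0.3]]'; python3 rd.py 4; python3 -m creep '[[0,4,0,0,0,0,0.3],[0,-4,0,0,0,0,0.3],[0,-4,0,0,0,0,0.3],[0,4,0,0,0,0,0.3],[0,4,0,0,0,0,0.3],[0,-4,0,0,0,0,0.3],[0,-4,0,0,0,0,0.3],[0,4,0,0,0,0,0.3],[0,4,0,0,0,0,0.3],[0,-4,0,0,0,0,0.3],[0,-4,0,0,0,0,0.3]]'; python3 rd.py 7
```

```text
time_s: 17.65
tool_pos: [0.4779, 0.0788, 0.0882]
tool_rot: [-179.6, 0.4, -107.1]
force: [0.2, 0.3, -3.7]
grip_width: 0.0497
time_s: 18.15
tool_pos: [0.5311, 0.061, 0.2189]
tool_rot: [179.9, 0.1, -107.0]
force: [-0.6, -0.1, -4.7]
grip_width: 0.0499
t 18.3 [0.5285 0.0612 0.2175] [ 1.796e+02  1.000e-01 -1.070e+02] Ftool [ 0.21 -0.06  4.54] Ttool [-0.159  0.103  0.012] sd [0.084 0.041 0.037] Tx [-0.22 -0.01 -0.19 -0.21] w 0.0497
time_s: 19.4
tool_pos: [0.4987, 0.0446, 0.2096]
tool_rot: [173.9, 6.4, -109.4]
force: [-0.2, 0.9, -2.6]
grip_width: 0.0499
t 19.7 [0.5003 0.04   0.2048] [ 174.1    4.6 -109.8] Ftool [ 0.65 -0.48  4.4 ] Ttool [0.065 0.284 0.01 ] sd [0.108 0.067 0.02 ] Tx [0.   0.32 0.01 0.01 0.09 0.01 0.  ] w 0.0496
```

```bash
python3 -m creep '[[0,0,0,0.12,-0.06,0,0.3],[0,0,0,0.08,0,0,0.3],[0,0,0,0,0,0,0.3],[0,0,0,0,0,0,0.3]]'; python3 rd.py 7;  python3 -m creep '[[0,0,0,0.14,0,0,0.3],[0,0,0,0.1,0,0,0.3],[0,0,0,0,0,0,0.3],[0,0,0,0,0,0,0.3]]'; python3 rd.py 7; python3 -m creep '[[0,0,0,-0.14,0,0,0.3],[0,0,0,-0.14,0,0,0.3],[0,0,0,-0.14,0,0,0.3],[0,0,0,-0.1,0,0,0.3],[0,0,0,0,0,0,0.3],[0,0,0,0,0,0,0.3]]'; python3 rd.py 7;python3 -m creep '[[0,0,0,0.14,0,0,0.3],[0,0,0,0,0,0,0.3],[0,0,0,0,0,0,0.3],[0,0,0,0,0,0,0.3]]'; python3 rd.py 7
```

```text
time_s: 20.1
tool_pos: [0.4958, 0.0419, 0.1989]
tool_rot: [-175.8, 6.0, -109.5]
force: [-0.0, 0.3, -4.6]
grip_width: 0.0495
t 20.4 [0.4974 0.0395 0.1992] [-175.6    5.8 -109.8] Ftool [0.44 0.43 4.24] Ttool [-0.32   0.315  0.006] sd [0.025 0.021 0.015] Tx [-0.34 -0.33 -0.32 -0.28 -0.34 -0.29 -0.34] w 0.0498
time_s: 20.8
tool_pos: [0.4964, 0.0353, 0.1958]
tool_rot: [-163.7, 4.8, -110.3]
force: [0.6, -0.2, -4.9]
grip_width: 0.0497
t 21.1 [0.497  0.0358 0.1959] [-163.6    4.8 -110.3] Ftool [0.34 1.2  4.28] Ttool [-0.682  0.262 -0.02 ] sd [0.024 0.037 0.018] Tx [-0.66 -0.72 -0.69 -0.65 -0.67 -0.71 -0.67] w 0.0494
time_s: 21.7
tool_pos: [0.4965, 0.0362, 0.1945]
tool_rot: [170.1, 3.8, -109.8]
force: [0.0, 0.3, -4.2]
grip_width: 0.0498
t 22.0 [0.4953 0.0379 0.1956] [ 169.9    4.1 -109.7] Ftool [ 0.35 -1.73  4.94] Ttool [0.383 0.216 0.04 ] sd [0.413 0.027 0.024] Tx [0.23 0.27 0.21 0.21 1.39 0.18 0.2 ] w 0.0499
time_s: 22.4
tool_pos: [0.4931, 0.039, 0.1947]
tool_rot: [177.7, 4.1, -109.5]
force: [0.4, 0.4, -4.5]
grip_width: 0.0496
t 22.7 [0.4935 0.0379 0.1941] [ 177.8    3.9 -109.6] Ftool [ 0.21 -0.42  4.52] Ttool [-0.108  0.244  0.025] sd [0.019 0.026 0.017] Tx [-0.08 -0.1  -0.1  -0.14 -0.1  -0.13 -0.11] w 0.0493
```

Two of these readings disagree with a rigid case: the step from 4° to 16° is flattened by about 0.13 N m, as a moving ball would do. I'll repeat with clear ±15° tilts.

```bash
python3 -m creep '[[0,0,0,-0.13,-0.06,0,0.3],[0,0,0,-0.1,0,0,0.3],[0,0,0,0,0,0,0.3],[0,0,0,0,0,0,0.3],[0,0,0,0,0,0,0.3]]'; python3 rd.py 6;  python3 -m creep '[[0,0,0,0.14,0,0,0.3],[0,0,0,0.14,0,0,0.3],[0,0,0,0.14,0,0,0.3],[0,0,0,0.1,0,0,0.3],[0,0,0,0,0,0,0.3],[0,0,0,0,0,0,0.3],[0,0,0,0,0,0,0.3],[0,0,0,0,0,0,0.3]]'; python3 rd.py 6; python3 -m creep '[[0,0,0,-0.15,0,0,0.3],[0,0,0,0,0,0,0.3],[0,0,0,0,0,0,0.3],[0,0,0,0,0,0,0.3]]'; python3 rd.py 6;python3 -m creep '[[0,0,0,-0.14,0,0,0.3],[0,0,0,-0.06,0,0,0.3],[0,0,0,0,0,0,0.3],[0,0,0,0,0,0,0.3],[0,0,0,0,0,0,0.3],[0,0,0,0,0,0,0.3]]'; python3 rd.py 6
```

```text
time_s: 23.2
tool_pos: [0.4944, 0.0408, 0.1932]
tool_rot: [164.4, 7.4, -109.5]
force: [0.2, 0.4, -4.4]
grip_width: 0.0494
t 23.45 [0.4942 0.0418 0.1939] [ 164.4    7.5 -109.4] Ftool [ 0.54 -1.18  3.99] Ttool [0.366 0.328 0.05 ] sd [0.031 0.025 0.032] Tx [0.37 0.32 0.37 0.37 0.42 0.35] w 0.0495
time_s: 24.25
tool_pos: [0.4879, 0.0357, 0.1881]
tool_rot: [-169.7, 6.5, -110.0]
force: [-0.3, -0.5, -5.1]
grip_width: 0.0499
t 24.5 [0.488  0.0362 0.1881] [-169.6    6.5 -110. ] Ftool [0.85 0.41 4.54] Ttool [-0.451  0.326 -0.013] sd [0.04  0.047 0.029] Tx [-0.5  -0.45 -0.39 -0.44 -0.42 -0.51] w 0.0495
time_s: 24.9
tool_pos: [0.4859, 0.0341, 0.1845]
tool_rot: [-176.3, 5.7, -110.1]
force: [0.4, 0.8, -5.2]
grip_width: 0.0497
t 25.15 [0.4856 0.0343 0.1846] [-176.5    5.9 -110.1] Ftool [0.42 0.25 4.5 ] Ttool [-0.237  0.269  0.008] sd [0.022 0.029 0.027] Tx [-0.25 -0.2  -0.25 -0.22 -0.24 -0.27] w 0.0497
time_s: 25.75
tool_pos: [0.4825, 0.0338, 0.1869]
tool_rot: [174.1, 6.2, -110.0]
force: [-0.1, 0.5, -4.8]
grip_width: 0.0492
t 26.0 [0.4829 0.0338 0.1869] [ 174.1    6.1 -110. ] Ftool [ 0.48 -0.91  4.72] Ttool [0.048 0.278 0.021] sd [0.025 0.047 0.04 ] Tx [0.04 0.05 0.05 0.07 0.   0.08] w 0.0497
```

The repeat is nearly straight again, but its slope is 0.031 against 0.038 for the first case. That's ambiguous, so I'll put this case back and use the third as the arbiter.

```bash
python3 plan.py .476 .0783 .14 -107 3
```

```text
t 26.0 pos [0.4829 0.0338 0.1869] [ 174.1    6.1 -110. ] q7 -98.8 F [ 2.2 -0.4 -5. ] T [-0.203 -0.01  -0.025] w 0.0497
[-1.14, 0.54, 1.76] [0.033, 0.037, -0.016]
[-1.21, 0.58, 1.7] [0.033, 0.037, -0.016]
[-1.28, 0.62, 1.63] [0.033, 0.037, -0.016]
```

```bash
python3 -m creep '[[-1.2,0.6,1.2,0.03,0.04,-0.02,0.3],[-1.2,0.6,1.2,0.03,0.04,-0.02,0.3],[-1.3,0.6,1.2,0.04,0.04,-0.02,0.3],[0,0,0,0,0,0,0.3]]';python3 rd.py 4; python3 plan.py .476 .0783 .12 -107 1
```

```text
time_s: 26.4
tool_pos: [0.4765, 0.0779, 0.1547]
tool_rot: [-179.7, -0.6, -106.3]
force: [-0.4, 0.2, -4.5]
grip_width: 0.0496
t 26.55 [0.4786 0.0736 0.1564] [-179.6   -0.5 -106.7] Ftool [ 0.12 -0.01  4.44] Ttool [-0.212  0.028 -0.004] sd [0.057 0.052 0.018] Tx [-0.31 -0.18 -0.19 -0.17] w 0.05
t 26.55 pos [0.4786 0.0736 0.1564] [-179.6   -0.5 -106.7] q7 -109.7 F [ 0.8 -0.  -4.2] T [-0.007  0.182 -0.   ] w 0.05
[-0.41, 0.41, 3.63] [-0.008, -0.01, 0.005]
```

```bash
python3 -m creep '[[-0.4,0.4,-1,0.1,-0.01,0,0.3],[0,0,-1,0.03,0,0,0.3],[0,0,0,0,0,0,0.3],[0,0,0,0,0,0,0.3],[0,0,0,0,0,0,0.3]]'; python3 rd.py 6;  python3 -m creep '[[0,0,0,0.12,0,0,0.3],[0,0,0,0.07,0,0,0.3],[0,0,0,0,0,0,0.3],[0,0,0,0,0,0,0.3],[0,0,0,0,0,0,0.3]]'; python3 rd.py 6; python3 -m creep '[[0,0,0,-0.14,0,0,0.3],[0,0,0,-0.14,0,0,0.3],[0,0,0,-0.14,0,0,0.3],[0,0,0,0,0,0,0.3],[0,0,0,0,0,0,0.3],[0,0,0,0,0,0,0.3]]'; python3 rd.py 6;python3 -m creep '[[0,0,0,-0.14,0,0,0.3],[0,0,0,-0.06,0,0,0.3],[0,0,0,0,0,0,0.3],[0,0,0,0,0,0,0.3],[0,0,0,0,0,0,0.3]]'; python3 rd.py 6
```

```text
time_s: 27.05
tool_pos: [0.4764, 0.0688, 0.1742]
tool_rot: [-173.2, -1.0, -107.7]
force: [0.3, 0.0, -4.4]
grip_width: 0.0495
t 27.3 [0.4761 0.0694 0.1739] [-173.2   -1.1 -107.6] Ftool [-0.29  0.35  4.51] Ttool [-0.268  0.036 -0.016] sd [0.111 0.031 0.035] Tx [-0.29 -0.24 -0.04 -0.31 -0.38 -0.34] w 0.0496
time_s: 27.8
tool_pos: [0.4757, 0.0675, 0.1724]
tool_rot: [-162.7, -1.4, -107.9]
force: [0.8, 0.4, -4.6]
grip_width: 0.0498
t 28.05 [0.4759 0.0677 0.1725] [-162.7   -1.4 -107.9] Ftool [-0.5   1.25  4.42] Ttool [-0.724  0.027 -0.05 ] sd [0.019 0.01  0.027] Tx [-0.72 -0.71 -0.73 -0.7  -0.73 -0.76] w 0.0499
time_s: 28.65
tool_pos: [0.4725, 0.0652, 0.1705]
tool_rot: [177.7, -3.1, -107.7]
force: [0.2, 0.4, -4.2]
grip_width: 0.0493
t 28.9 [0.4723 0.0658 0.1709] [ 177.6   -2.9 -107.7] Ftool [ 0.07 -0.4   4.24] Ttool [-0.059 -0.041  0.002] sd [0.018 0.021 0.024] Tx [-0.04 -0.03 -0.07 -0.07 -0.08 -0.07] w 0.0495
time_s: 29.4
tool_pos: [0.4709, 0.0717, 0.1737]
tool_rot: [165.9, -2.0, -107.0]
force: [0.2, 0.3, -5.7]
grip_width: 0.0496
t 29.65 [0.4708 0.0721 0.1737] [ 165.9   -2.  -107. ] Ftool [-0.2  -1.23  4.84] Ttool [0.339 0.006 0.014] sd [0.022 0.036 0.025] Tx [0.33 0.34 0.34 0.31 0.38 0.33] w 0.0495
```

```bash
python3 -m creep '[[0,0,0,-0.14,0.03,0,0.3],[0,0,0,-0.06,0,0,0.3],[0,0,0,0,0,0,0.3],[0,0,0,0,0,0,0.3],[0,0,0,0,0,0,0.3]]'; python3 rd.py 7;  python3 -m creep '[[0,0,0,0.14,0,0,0.3],[0,0,0,0.14,0,0,0.3],[0,0,0,0,0,0,0.3],[0,0,0,0,0,0,0.3],[0,0,0,0,0,0,0.3]]'; python3 rd.py 7; python3 -m creep '[[0,0,0,0.14,0,0,0.3],[0,0,0,0.14,0,0,0.3],[0,0,0,0,0,0,0.3],[0,0,0,0,0,0,0.3],[0,0,0,0,0,0,0.3]]'; python3 rd.py 7;python3 -m creep '[[0,0,0,0.14,0,0,0.3],[0,0,0,0.1,0,0,0.3],[0,0,0,0,0,0,0.3],[0,0,0,0,0,0,0.3],[0,0,0,0,0,0,0.3]]'; python3 rd.py 7
```

```text
time_s: 30.15
tool_pos: [0.4704, 0.0749, 0.1739]
tool_rot: [154.3, -3.5, -106.1]
force: [-0.7, -0.7, -4.3]
grip_width: 0.0495
t 30.45 [0.4703 0.0752 0.1741] [ 154.2   -3.5 -106.1] Ftool [-0.25 -2.23  4.1 ] Ttool [ 0.753 -0.058  0.014] sd [0.023 0.015 0.021] Tx [0.77 0.75 0.78 0.76 0.73 0.76 0.71] w 0.0495
time_s: 30.95
tool_pos: [0.4689, 0.0751, 0.1729]
tool_rot: [170.2, -3.6, -106.0]
force: [-0.1, 0.5, -4.0]
grip_width: 0.0497
t 31.25 [0.4693 0.0742 0.1725] [ 170.3   -3.7 -106.1] Ftool [-0.26 -0.85  4.45] Ttool [ 0.16  -0.039 -0.006] sd [0.031 0.03  0.028] Tx [0.22 0.17 0.17 0.15 0.14 0.15 0.12] w 0.0497
time_s: 31.75
tool_pos: [0.4677, 0.0668, 0.1712]
tool_rot: [-176.0, -4.7, -106.8]
force: [-0.6, -0.8, -4.9]
grip_width: 0.0495
t 32.05 [0.4679 0.0664 0.171 ] [-175.8   -4.8 -106.8] Ftool [-0.12  0.28  4.51] Ttool [-0.315 -0.104 -0.027] sd [0.036 0.025 0.016] Tx [-0.32 -0.36 -0.32 -0.26 -0.28 -0.36 -0.3 ] w 0.0494
time_s: 32.55
tool_pos: [0.4661, 0.0627, 0.1693]
tool_rot: [-164.8, -5.9, -107.2]
force: [-0.6, -0.4, -4.6]
grip_width: 0.0497
t 32.85 [0.4661 0.063  0.1694] [-164.7   -5.9 -107.2] Ftool [-0.4   1.22  4.45] Ttool [-0.647 -0.153 -0.024] sd [0.015 0.033 0.033] Tx [-0.65 -0.64 -0.63 -0.63 -0.63 -0.67 -0.67] w 0.0495
```

Across all four sequences, this case shows a side slope of 2.2 N m per sin, the same as the rigid case. Over each full swing it also has a deficit of about 0.14 N m, which is the predicted 2×0.07 shift of the ball; the first case showed none. This one rattles, so I'll take it to the lamp.

```bash
python3 plan.py .64 .066 .222 -93 5
```

```text
t 32.85 pos [0.4661 0.063  0.1694] [-164.7   -5.9 -107.2] q7 -145.1 F [-0.2 -0.3 -4.6] T [ 0.403  0.58  -0.006] w 0.0495
[-0.97, -3.49, -0.25] [-0.051, -0.027, -0.046]
[-0.82, -3.52, -0.4] [-0.051, -0.027, -0.046]
[-0.67, -3.53, -0.56] [-0.051, -0.027, -0.046]
[-0.52, -3.52, -0.72] [-0.051, -0.027, -0.046]
[-0.38, -3.5, -0.89] [-0.051, -0.027, -0.046]
```

```bash
python3 -m creep '[[-1,-3,-0.5,-0.05,-0.03,-0.04,0.3],[-0.8,-3.5,-0.6,-0.05,-0.03,-0.05,0.3],[-0.7,-3.5,-0.6,-0.05,-0.03,-0.05,0.3],[-0.5,-3.5,-0.7,-0.05,-0.03,-0.05,0.3],[-0.4,-3,-0.9,-0.05,-0.03,-0.05,0.3],[0,0,0,0,0,0,0.3],[0,0,0,0,0,0,0.3],[0,0,0,0,0,0,0.3]]' 50; python3 wr.py w5
python3 - <<'E'
from cell import env,optics
from h import *
from scipy.spatial.transform import Rotation as R
c=dict(np.load("pics/w5.npz"));W=world(c)
o=env.get_obs();p=np.array(o["tool_pos"]);print(p,o["tool_rot"],o["qpos"][6])
k=(c["z_map"]>0)&(abs(W[...,0]-p[0])<.08)&(abs(W[...,1]-p[1])<.024)&(W[...,2]<p[2]-.02)&(W[...,2]>.1)
print("wrist case pts",k.sum(),W[k].min(0).round(4),W[k].max(0).round(4),np.median(W[k],0).round(4))
t=np.array(W[k]);print("x edges",np.percentile(t[:,0],[1,50,99]).round(4))
s=optics.read_camera("scene");np.savez("pics/s5.npz",**s);Ws=world(s)
k=(s["z_map"]>0)&(abs(Ws[...,0]-p[0])<.085)&(abs(Ws[...,1]-p[1])<.05)&(Ws[...,2]>.12)&(Ws[...,2]<p[2]-.02)
q=Ws[k];print("scene",k.sum(),q.min(0).round(4),q.max(0).round(4),np.percentile(q[:,2],[2,25,50,75,98]).round(4))
m=(Ws[...,0]>.8)&(Ws[...,2]>.11)&(abs(Ws[...,1]-.057)<.08)
f=np.vstack([cv2.resize(s["frame"][130:330,200:400],(600,600))])
cv2.imwrite("pics/s5.png",f)
E
python3 plan.py .656 .066 .222 -93 1
```

```text
time_s: 33.65
tool_pos: [0.5984, 0.0656, 0.2124]
tool_rot: [-178.9, -1.3, -94.4]
force: [0.2, 0.2, -4.6]
grip_width: 0.0497
[0.59785711 0.0661356  0.21227925] [-178.98336473   -1.27210786  -94.32754476] -86.90600963953462
wrist case pts 12969 [0.5664 0.0421 0.1296] [0.6584 0.0901 0.1857] [0.6263 0.0649 0.1756]
x edges [0.5704 0.6263 0.6576]
scene 1048 [0.5356 0.0267 0.1259] [0.6577 0.1055 0.1922] [0.1293 0.1524 0.1733 0.1759 0.1892]
t 33.75 pos [0.5976 0.0667 0.2124] [-179.    -1.2  -94.3] q7 -86.9 F [-0.5  0.3 -4.9] T [0.023 0.18  0.001] w 0.0495
[-0.35, -5.85, -0.86] [-0.017, -0.021, -0.022]
```

View pics/s5.png

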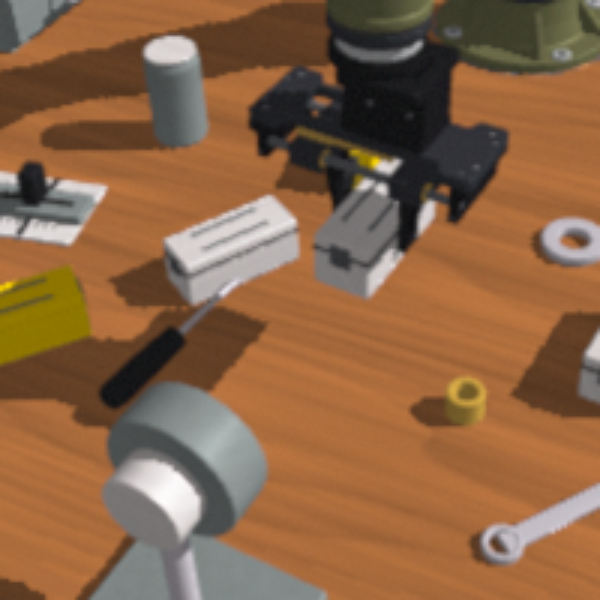

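View pics/w5.png

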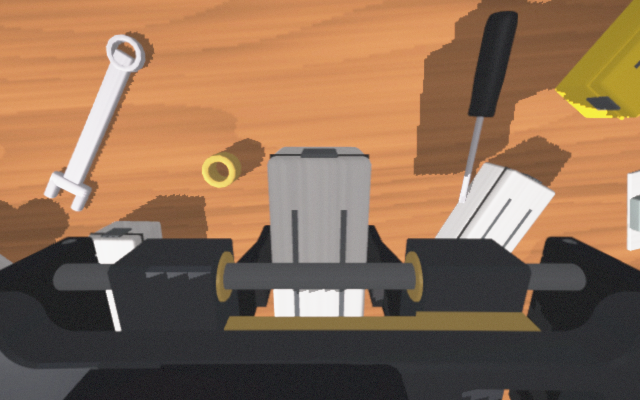

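The wrist view shows the case centred between the fingers, with its far end at (320,152). The scene view shows it nearly level in front of the lamp, and the other case still upright beside the undisturbed screwdriver.

```bash
cat > pl.py <<'E'
import sys
from h import *
c=dict(np.load(f"pics/{sys.argv[1]}.npz"));W=world(c);v,u=np.mgrid[:400,:640]
k=(u>278)&(u<362)&(v>162)&(v<235)&(c["z_map"]>0)
q=W[k];A=np.c_[q[:,:2]-q[:,:2].mean(0),np.ones(len(q))];s=np.linalg.lstsq(A,q[:,2],rcond=None)[0]
print("top plane slope deg",np.degrees(s[:2]).round(2),"z at",q[:,:2].mean(0).round(4),s[2].round(4))
E
python3 pl.py w5; python3 -m creep '[[-0.2,-3,-0.8,-0.02,-0.02,-0.02,0.3],[-0.2,-3,-0.8,0,0,0,0.3],[0,0,0,0,0,0,0.3],[0,0,0,0,0,0,0.3]]'; python3 plan.py .656 .066 .2275 -93 1
```

```text
top plane slope deg [ 0.33 -1.65] z at [0.636  0.0619] 0.1759
time_s: 34.15
tool_pos: [0.653, 0.0742, 0.2277]
tool_rot: [179.4, 0.3, -92.5]
force: [-0.4, 0.2, -4.1]
grip_width: 0.0495
t 34.15 pos [0.653  0.0742 0.2277] [179.4   0.3 -92.5] q7 -82.5 F [-0.4  0.2 -4.1] T [-0.097  0.141  0.038] w 0.0495
[0.81, -0.33, 0.01] [0.01, 0.005, 0.008]
```

There's time to spare, so I'll do one confirming tilt series here at ±10° and ±25°.

```bash
python3 -m creep '[[0.8,0,0,0.12,0,0,0.3],[0,0,0,0.08,0,0,0.3],[0,0,0,0,0,0,0.3],[0,0,0,0,0,0,0.3],[0,0,0,0,0,0,0.3]]'; python3 rd.py 9;  python3 -m creep '[[0,0,0,0.14,0,0,0.3],[0,0,0,0.14,0,0,0.3],[0,0,0,0,0,0,0.3],[0,0,0,0,0,0,0.3],[0,0,0,0,0,0,0.3]]'; python3 rd.py 9; python3 -m creep '[[0,0,0,-0.14,0,0,0.3],[0,0,0,-0.14,0,0,0.3],[0,0,0,-0.14,0,0,0.3],[0,0,0,-0.14,0,0,0.3],[0,0,0,-0.1,0,0,0.3],[0,0,0,0,0,0,0.3],[0,0,0,0,0,0,0.3],[0,0,0,0,0,0,0.3],[0,0,0,0,0,0,0.3]]'; python3 rd.py 9;python3 -m creep '[[0,0,0,-0.14,0,0,0.3],[0,0,0,-0.14,0,0,0.3],[0,0,0,0,0,0,0.3],[0,0,0,0,0,0,0.3],[0,0,0,0,0,0,0.3]]'; python3 rd.py 9
```

```text
time_s: 34.65
tool_pos: [0.6466, 0.0704, 0.2254]
tool_rot: [-169.4, 0.5, -92.1]
force: [0.2, 0.2, -4.2]
grip_width: 0.0496
t 35.05 [0.6475 0.0692 0.2253] [-169.2    0.4  -92.2] Ftool [0.03 1.1  4.43] Ttool [-0.483  0.077 -0.   ] sd [0.035 0.034 0.023] Tx [-0.46 -0.54 -0.44 -0.51 -0.48 -0.44 -0.48 -0.45 -0.52] w 0.0499
time_s: 35.55
tool_pos: [0.6467, 0.0671, 0.2235]
tool_rot: [-153.4, 0.2, -92.4]
force: [0.1, -0.2, -4.5]
grip_width: 0.0496
t 35.95 [0.6467 0.0666 0.2231] [-153.2    0.2  -92.4] Ftool [0.07 1.85 4.14] Ttool [-1.047  0.046 -0.053] sd [0.023 0.029 0.025] Tx [-1.02 -1.02 -1.04 -1.05 -1.07 -1.08 -1.02 -1.07 -1.06] w 0.0494
time_s: 36.85
tool_pos: [0.6472, 0.0729, 0.217]
tool_rot: [167.8, 0.4, -91.7]
force: [-0.4, -0.3, -4.4]
grip_width: 0.0496
t 37.25 [0.6474 0.0728 0.2167] [167.7   0.4 -91.7] Ftool [ 0.1  -0.65  4.4 ] Ttool [0.251 0.074 0.026] sd [0.023 0.03  0.027] Tx [0.23 0.23 0.22 0.24 0.26 0.25 0.29 0.28 0.28] w 0.0493
time_s: 37.75
tool_pos: [0.647, 0.0727, 0.2152]
tool_rot: [151.4, 0.4, -91.7]
force: [0.1, 0.1, -4.2]
grip_width: 0.0498
t 38.15 [0.6468 0.0731 0.2157] [151.3   0.4 -91.7] Ftool [-0.01 -2.15  4.01] Ttool [0.847 0.073 0.026] sd [0.031 0.024 0.031] Tx [0.86 0.82 0.91 0.85 0.8  0.82 0.86 0.87 0.83] w 0.05
```

This settles it. The side slopes are 2.14 and 2.23, and the crossing is short by 0.141 N m, exactly the ball's 2×0.07. Now I'll level it and place it at the view point.

```bash
python3 -m creep '[[0,0,0,0.14,0,0,0.3],[0,0,0,0.14,0,0,0.3],[0,0,0,0.14,0,0,0.3],[0,0,0,0.07,0,0,0.3],[0,0,0,0,0,0,0.3]]'; python3 plan.py .656 .066 .2275 -93 1
```

```text
time_s: 38.65
tool_pos: [0.6446, 0.0724, 0.2114]
tool_rot: [179.8, 0.3, -91.7]
force: [-0.6, -0.1, -3.9]
grip_width: 0.0498
t 38.65 pos [0.6446 0.0724 0.2114] [179.8   0.3 -91.7] q7 -81.5 F [-0.6 -0.1 -3.9] T [-0.033  0.269  0.001] w 0.0498
[0.6, -1.15, -1.62] [0.003, 0.006, 0.023]
```

```bash
python3 -m creep '[[0.6,-1.1,-1.6,0,0.01,0.02,0.3],[0,0,0,0,0,0,0.3],[0,0,0,0,0,0,0.3]]'; python3 wr.py w6; python3 pl.py w6; python3 plan.py .656 .066 .2275 -93 1
```

```text
time_s: 38.95
tool_pos: [0.6535, 0.0671, 0.2271]
tool_rot: [179.3, -0.1, -92.8]
force: [0.2, 0.6, -5.5]
grip_width: 0.0494
top plane slope deg [-1.39 -0.39] z at [0.69   0.0653] 0.1894
t 39.0 pos [0.6539 0.0668 0.2274] [179.4  -0.2 -92.8] q7 -82.3 F [ 1.5 -0.2 -3.6] T [-0.086  0.101 -0.038] w 0.0498
[0.07, -0.21, -0.01] [0.011, -0.003, 0.004]
```

```bash
python3 -m creep '[[0.1,-0.3,0,0.025,0,0,0.3],[0,0,0,0,0,0,0.3],[0,0,0,0,0,0,0.3],[0,0,0,0,0,0,0.3]]'; python3 wr.py w7; python3 pl.py w7; python3 plan.py .656 .066 .2275 -93 1
python3 - <<'E'
from cell import optics
from h import *
c=optics.read_camera("top");W=world(c);z=W[...,2];hsv=cv2.cvtColor(c["frame"],cv2.COLOR_BGR2HSV)
m=((z>.035)&(z<.065)&(c["z_map"]>0)).astype(np.uint8);n,l,s,ce=cv2.connectedComponentsWithStats(m)
for i in range(1,n):
    if s[i,4]>40 and 200<s[i,0]<480:
        r=cv2.minAreaRect(W[l==i][:,:2].astype(np.float32)*1000);print(np.round(r[0]),np.round(r[1]),round(r[2],1))
E
```

```text
time_s: 39.4
tool_pos: [0.6559, 0.0655, 0.2249]
tool_rot: [-179.4, -0.2, -92.8]
force: [0.1, -0.6, -4.0]
grip_width: 0.0499
top plane slope deg [-0.04 -0.55] z at [0.6934 0.0636] 0.188
t 39.45 pos [0.6559 0.0656 0.2248] [-179.4   -0.2  -92.8] q7 -82.3 F [ 0.2 -0.3 -4.4] T [-0.076  0.256  0.007] w 0.0495
[-0.04, -0.01, -0.27] [-0.011, -0.004, 0.004]
[ 712. -240.] [ 51. 124.] 49.2
[ 649. -524.] [158.   7.] 28.5
[ 550. -112.] [ 50. 123.] 58.9
[518. 272.] [ 52. 124.] 84.5
[ 552. -343.] [28. 21.] 11.2
[334. -71.] [124.  50.] 10.3
[ 55. -15.] [131.  59.] 74.3
```

```bash
python3 -m creep '[[0,0,-0.3,0,0,0,0.3],[0,0,0,0,0,0,0.3],[0,0,0,0,0,0,0.3],[0,0,0,0,0,0,0.3]]'; python3 wr.py w8; python3 pl.py w8
python3 - <<'E'
from cell import env,order
o=env.get_obs();print(o["time_s"],o["tool_pos"],o["tool_rot"],o["joint_velocities"],o["grip_width"])
if .222<o["tool_pos"][2]<.232: print(order.sign_off())
E
```

```text
time_s: 39.9
tool_pos: [0.6561, 0.0657, 0.2284]
tool_rot: [-179.3, -0.2, -92.8]
force: [-0.3, -0.5, -4.8]
grip_width: 0.0492
top plane slope deg [-0.04 -0.47] z at [0.6935 0.0638] 0.1916
39.95 [0.65605101 0.06574365 0.22840336] [-179.33013933   -0.20415692  -92.7496884 ] [-0.07573117  0.00692284 -0.02017983  0.12715183 -0.0650323  -0.063128
  0.01489887] 0.04957360357408604
the job is handed in; nothing more can be done
None
```

The job is handed in at 39.95 s, with the arm still holding the rattling case in the lamp's beam.

- **Dimmer:** I slid it to the long mark. The close-up wrist picture showed the slider within about 0.5 mm of the mark.
- **First case (nearest the screwdriver):** I shook and tilted it. Its wrist moment followed a straight line against tilt, so it is silent. It stands upright again within about 1–2 mm of where it was, and the screwdriver looked undisturbed.
- **Second case (the middle one):** this is the rattling one. The first readings were ambiguous because of sensor noise and uneven tool angles. A final tilt series at about ±10° and ±27° showed a 0.14 N m shift on crossing level, which is what the ball should give.
- **Third case:** I did not pick it up, since the rattler had already been found.
- **Final hold:** the middle of the case is at about x 0.656, y 0.066 and 0.166 m high, level to about 0.5°. That puts it about 20 cm from the glass. The lamp's heading is only known to about 2°, and the height to about 2 mm.

The fixed-height measurements in the last top view agreed with the start for the other cases and the yellow look-alikes. I did not measure the remaining bench items at the end.

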